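Turn the sealed module over against the step

ROBOT

A 6-joint arm with a two-finger parallel gripper is mounted at the origin on the work surface. World frame = base frame: x ahead of the robot, y to its left, z up, the work surface at z = 0. Lengths are in m, angles in rad, forces in N, time in s.
With the tool pointing down it reaches from about 0.325 to 0.9 m from the base axis. Payload 6.1 kg.
Tool frame: the origin (TCP) lies where the fingers leave the gripper's body, on its centre line; the fingertips stand r.nose_length ahead of it and the grasp point (between the pads) lies 54 mm ahead of it (r.nose_length is the distance from the TCP to the fingertips, in m); z points along the fingers, y is the line along which they close (so a half turn about z gives the same grasp; the last joint's range is limited). The gripper opens to 85 mm and grips with 20 to 120 N. Pads are 22 mm wide; open, the fingers measure 114 mm over their backs; the gripper's body (76 mm by 85 mm) begins 54 mm behind the grasp point. The pads swing forward as they close: fully open they stand 13 mm farther back than shut.
Start: joints at [1.063, 0.22, 1.526, -0, 1.395, -0.126], TCP at [0.233, 0.58, 0.304] pointing down, gripper open.
Joint ranges: [-2.98, 2.98], [-0.91, 2.08], [0.09, 2.57], [-1.24, 4.39], [0.2, 2.65], [-2.68, 2.68]. Speed limits (rad/s): [2.57, 2.57, 3.01, 3.14, 3.14, 3.14].

INTERFACE

Orientations are given as a 3x3 rotation matrix whose columns are the frame's x, y, z axes.
In Python, from bench import r, imaging gives the robot as it stands.
- The arm moves only by the shell command python3 -m pendant 'ROWS' [OPENING] [FORCE]. ROWS is JSON, a list that holds one entry, the list of rows, each a list of 6 numbers: the shift along the world's x, y, z in cm, then the turn, a rotation vector about the world's x, y, z in rad. In form: [[[dx, dy, dz, ax, ay, az], ...]]. A call has 1 to 12 rows; each row is the pose to reach, as a shift and turn from the pose commanded when the call began; what a row does not reach only later rows make up. A row lasts 1/8 s, in which the tool goes at most 62.5 mm and 10.7 degrees, less where a joint would pass 70% of its speed; a pose out of reach is approached as far as the arm can. A call with a gripper value outside its range is refused whole. OPENING is the finger opening in cm, from 0 to 8.54, set as the call begins (- or left out, the last holds). The fingers move at their own pace and stop on an object; FORCE is the grip in N (left out, the last holds). Time passes only in rows, so rows that repeat a pose let the fingers close. It gives the time, the measured TCP pose, the force, the opening and the grip force at its end, in the units of the state.
- r.sense(): the state, without advancing time (a new reading comes with each control period).
- imaging.grab_frame(name): name is "side" or "top" or "wrist"; returns (picture, depth): 480x640x3 uint8, red, green, blue; 480x640 float32, m along the optical axis (not along the pixel's ray), 0 where there is no reading.
- imaging.get_calibration(name): a dict with "fx", "fy", "cx", "cy" (pixels), "world_to_cam" (4x4, takes a point from world to camera coordinates). Camera axes: x right, y down, z forward; pixel columns grow to the right and rows downward; lengths in m; the calibration is good to about 2 mm. The wrist camera is an equidistant fisheye: a pixel r from the principal point sees the ray r / f radians off the axis. A picture is of the moment at which its call begins: read the wrist's pose just before it. get_calibration takes no time and is no camera call; for the wrist camera it gives the pose at the moment of the call.
- r.hand_in(): hands the job in; it is judged then, once.
The state is a dict: "time_s": time; "q": joint angles; "qvel": joint speeds; "effort": joint torques, N m; "tool_pos": TCP position; "tool_rot": TCP orientation; "force": force on the tool from outside, world axes, zero at the start; "ft_torque": the same for the moment, N m; "width": finger opening in m; "grasp_force": force on a finger pad.
Only numpy, scipy, OpenCV 4.12 (cv2) and the standard library are available. Lean on these libraries where they do the work, as an engineer would, in place of code of your own. Each camera call takes 0.05 s, during which the arm holds its last target. There are 200 camera calls.

TASK

Two sealed modules taken from the opened recorder lie copper side up on the lower tread of the wooden turning step. Take the longer one: push it up against the step's wall, tip it up on end and over, so that it comes to rest flat, copper side down, on the upper tread, lying square to the step. Leave the shorter module where it is.

Things in the scene. Friction and masses are not known exactly. Their poses are not given: they have to be found in the camera images.
- wall_foot (a point): Mid-width point of the line where the upright wall of the turning step (fixed light-wood block, 280 mm wide) meets its lower tread; 40 mm above the table. x points level away from the robot, square into the wall; y along the wall, to the left; z up. The lower tread reaches 90 mm from the wall towards the robot and ends in an upright front face. The wall is 25 mm high, with a dark strip.
- upper_tread (a point): Centre of the upper tread's surface, 65 mm above the table: level, grey fabric on it, 150 mm deep (x) from the wall's top edge, 280 mm wide (y). It lies 75 mm beyond the wall. Axes as wall_foot.
- long_module_centre (a point): Centre of the longer module: dark steel block 120 (x) x 90 (y) x 22 mm (z), about 0.3 kg; z points out of the copper face, other face aluminium. On the left or right half of the lower tread, 65 mm off mid-width, x square to the wall within 3 degrees, far end 8-20 mm short of it. Near end hangs 38-50 mm out over the tread's front (30 when at the wall), 40 mm above the table: room for a fingertip below.
- short_module_centre (a point): Centre of the shorter module, to be left alone: same make, 80 mm long (x), 90 mm wide (y), 22 mm thick (z), copper face up, on the other half of the lower tread, about 40 mm of clear tread between the two.
Things that resemble listed ones, but are neither listed nor needed, are in the scene too. What is shaped like the part that bears long_module_centre but purple or turquoise is not meant.

How it is judged:
At the end, for the whole second after the job is handed in: The longer module lies still and flat (within 10 degrees) on the upper tread, copper face down, its length square to the wall within 11 degrees, its centre over that tread (an end may overhang); the shorter module is within 20 mm of where it started (angle between long_module_centre's own z axis and vertical above 2.97 rad and angle between the x axis of long_module_centre and the x axis of wall_foot, either way round below 0.2 rad and z of long_module_centre in the frame of wall_foot between 0.031 and 0.042 m and x of long_module_centre in the frame of wall_foot between 0 and 0.15 m and y of long_module_centre in the frame of wall_foot between -0.14 and 0.14 m and linear speed of long_module below 0.02 m/s and distance of short_module_centre from where it was at the start of the episode below 0.02 m); the robot touches nothing.
It fails at once if the shorter module is pushed away or tipped (distance of short_module_centre from where it was at the start of the episode above 0.03 m or angle between short_module_centre's own z axis and vertical above 0.35 rad).
It also fails if it takes over 45 s, if anything falls off the work surface, if the arm or the gripper's body presses on something with over 40 N, if the wrist force passes 120 N, or if a joint passes its speed limit or range.

## Working session

There is one attempt and no reset: what is moved stays moved. The work goes in short steps, Python scripts to look and compute and a shell command to move; the robot and the scene stay as the last step left them, time stands still between calls to the robot, and variables do not carry over. Pictures are saved under pics/ and viewed, at most 10 in all, crops included, and the job is handed in when it is done.

```bash
mkdir -p pics; ls
cat > h.py <<'E'
import numpy as np,cv2
from bench import r,imaging
def pts(name):
    c=imaging.get_calibration(name);p,d=imaging.grab_frame(name)
    v,u=np.mgrid[0:480,0:640]
    P=np.stack([(u-c['cx'])/c['fx']*d,(v-c['cy'])/c['fy']*d,d],-1)
    T=np.linalg.inv(c['world_to_cam']);W=P@T[:3,:3].T+T[:3,3];W[d==0]=np.nan
    return p,W
E
python3 - <<'E'
from h import *
s=r.sense();print(s,r.nose_length)
ims=[]
for n in('top','side'):
    p,W=pts(n);np.savez(n+'.npz',p=p,W=W);cv2.imwrite(f'pics/{n}.png',p[:,:,::-1])
E
```

```text
pics
{'time_s': 0.0, 'q': array([ 1.06291589e+00,  2.21256914e-01,  1.52760262e+00,  2.30151987e-05,
        1.39467273e+00, -1.26087008e-01]), 'qvel': array([ 0.000733  ,  0.00069751,  0.00118839,  0.00052794, -0.00074658,
        0.00057959]), 'effort': array([-2.59011482e-03, -4.96864915e+01, -3.89412618e+01, -2.77396139e-04,
        1.07985761e-02,  7.08398929e-06]), 'tool_pos': array([0.23263404, 0.57960314, 0.30278451]), 'tool_rot': array([[-9.27996283e-01,  3.72588205e-01, -9.63079235e-04],
       [ 3.72589355e-01,  9.27994794e-01, -1.68376161e-03],
       [ 2.66382799e-04, -1.92135759e-03, -9.99998119e-01]]), 'force': array([-0.40056651,  0.05562081, -0.00456077]), 'ft_torque': array([ 4.59090688e-02,  1.80655985e-02, -8.97683439e-05]), 'grasp_force': 0.0, 'width': 0.0854693288504815} 0.0726
```

View pics/top.png

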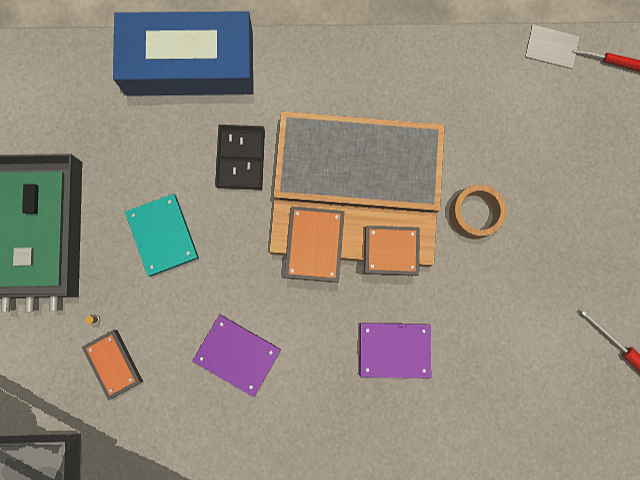

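View pics/side.png

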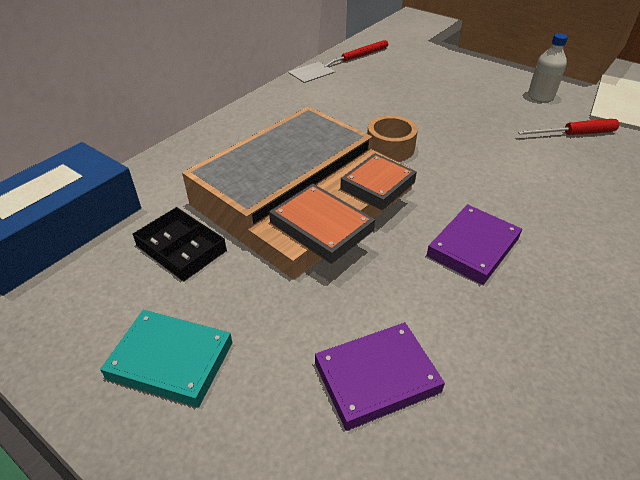

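The top view shows the step, with its grey tread around (360,160), the long module at (315,244) on the left half and the short one at (391,250). The side view confirms both are copper up, with the near ends overhanging. Now I'll measure them.

Run:
```python
from h import *
z=np.load('top.npz');p,W=z['p'],z['W']
hsv=cv2.cvtColor(p,cv2.COLOR_RGB2HSV)
H=W[...,2]
c=imaging.get_calibration('top');T=np.linalg.inv(c['world_to_cam'])
def ray(u,v,zz):
    d=T[:3,:3]@[(u-c['cx'])/c['fx'],(v-c['cy'])/c['fy'],1];o=T[:3,3];return o+d*(zz-o[2])/d[2]
def show(n,m,zz):
    cs,_=cv2.findContours(m.astype(np.uint8),cv2.RETR_EXTERNAL,2)
    for k in cs:
        if cv2.contourArea(k)<800: continue
        q=np.array([ray(*a[0],zz)[:2] for a in k],np.float32)
        rc=cv2.minAreaRect(q*1000);print(n,np.round(rc[0],1),np.round(rc[1],1),round(rc[2],2),'medz',np.nanmedian(H[cv2.drawContours(np.zeros(H.shape,np.uint8),[k],-1,1,-1)>0]).round(4),np.round(cv2.boxPoints(rc)).tolist())
roi=np.zeros(H.shape,bool);roi[100:300,260:450]=1
show('copper',roi&(hsv[...,0]<13)&(hsv[...,1]>140),.062)
show('grey',roi&(hsv[...,1]<40)&(H>.055),.065)
show('upper',roi&(abs(H-.066)<.005)&(np.mgrid[0:480,0:640][0]<212),.065)
```

```text
copper [559.7 123.4] [ 76.3 106.4] 84.0 medz 0.0617 [[503.0, 91.0], [609.0, 80.0], [617.0, 156.0], [511.0, 167.0]]
grey [545.5  -5.6] [88.  78.3] 86.99 medz 0.0617 [[504.0, -48.0], [582.0, -52.0], [587.0, 36.0], [509.0, 40.0]]
grey [558.1 123.1] [ 88.5 118.4] 84.06 medz 0.0617 [[495.0, 85.0], [612.0, 73.0], [622.0, 161.0], [504.0, 173.0]]
grey [699.9  43.7] [259.4 128.2] 84.3 medz 0.0647 [[623.0, -79.0], [751.0, -92.0], [777.0, 166.0], [649.0, 179.0]]
upper [698.1  43.9] [279.5 151. ] 84.34 medz 0.0646 [[609.0, -88.0], [759.0, -103.0], [787.0, 176.0], [637.0, 190.0]]
```

```bash
cat > plan.py <<'E'
from h import *
from scipy.spatial.transform import Rotation as R
n=np.array([.995,-.0993,0]);n/=np.linalg.norm(n);t=np.array([-n[1],n[0],0]);zz=np.array([0,0,1.])
base=np.array([.6244,.0514,0])+.065*t   # wall line at module's mid
L=.071;HT=.011
def pose(X,Z,ph):
    "upper tip corner at X (mm from wall) and Z (mm over table), finger pitch ph deg below level"
    ph=np.radians(ph);f=np.cos(ph)*n-np.sin(ph)*zz;u=np.sin(ph)*n+np.cos(ph)*zz
    return base+n*X/1e3+zz*Z/1e3-HT*u-L*f, np.c_[np.cross(t,f),t,f]
def rows(wps,p0=None,R0=None):
    s=r.sense();p0=s['tool_pos'] if p0 is None else p0;R0=s['tool_rot'] if R0 is None else R0
    for w in wps:
        p,M=pose(*w);print(np.round(w),np.round((p-p0)*100,1),np.round(R.from_matrix(M@R0.T).as_rotvec(),3))
def edge(th):
    a=np.radians(th);return -22*np.sin(a)-120*np.cos(a),40+120*np.sin(a)
E
python3 - <<'E'
from plan import *
c=imaging.get_calibration('wrist');T=np.linalg.inv(c['world_to_cam']);s=r.sense()
print('cam in tool',s['tool_rot'].T@(T[:3,3]-s['tool_pos']))
rows([(-175,150,40),(-175,60,40),(-140,52,40)])
print(pose(-175,60,40))
E
```

```text
cam in tool [ 0.06786778  0.00037978 -0.07004392]
[-175  150   40] [ 16.3 -44.  -11.6] [-0.207 -0.851  0.265]
[-175   60   40] [ 16.3 -44.  -20.6] [-0.207 -0.851  0.265]
[-140   52   40] [ 19.8 -44.4 -21.4] [-0.207 -0.851  0.265]
(array([0.39556388, 0.13956051, 0.09721143]), array([[-0.63961029,  0.09930569,  0.76225787],
       [ 0.06383246,  0.99505697, -0.07607257],
       [-0.76604444,  0.        , -0.64278761]]))
```

```bash
python3 -m pendant '[[[2,-5.5,-1.5,-0.026,-0.106,0.033],[4,-11,-3,-0.052,-0.212,0.066],[6,-16.5,-4.5,-0.078,-0.318,0.1],[8,-22,-6,-0.104,-0.425,0.133],[10,-27.5,-7.5,-0.13,-0.53,0.166],[12,-33,-9,-0.155,-0.64,0.2],[14,-38.5,-10.5,-0.18,-0.745,0.232],[16.3,-44,-11.6,-0.207,-0.851,0.265],[16.3,-44,-11.6,-0.207,-0.851,0.265],[16.3,-44,-11.6,-0.207,-0.851,0.265],[16.3,-44,-11.6,-0.207,-0.851,0.265],[16.3,-44,-11.6,-0.207,-0.851,0.265]]]' 5
python3 - <<'E'
from plan import *
rows([(-175,150,40),(-175,60,40),(-150,52,40),(-120,52,40)])
p,W=pts('side');cv2.imwrite('pics/s2.png',p[:,:,::-1])
E
```

```text
time_s: 1.6
tool_pos: [0.406, 0.1505, 0.1901]
tool_rot: [[-0.646, 0.101, 0.757], [0.062, 0.995, -0.08], [-0.761, -0.005, -0.649]]
force: [0.7, 0.0, -0.6]
width: 0.0494
grasp_force: 0.0
[-175  150   40] [-1.  -1.1 -0.3] [ 0.004 -0.009  0.002]
[-175   60   40] [-1.  -1.1 -9.3] [ 0.004 -0.009  0.002]
[-150   52   40] [  1.4  -1.3 -10.1] [ 0.004 -0.009  0.002]
[-120   52   40] [  4.4  -1.6 -10.1] [ 0.004 -0.009  0.002]
```

View pics/s2.png

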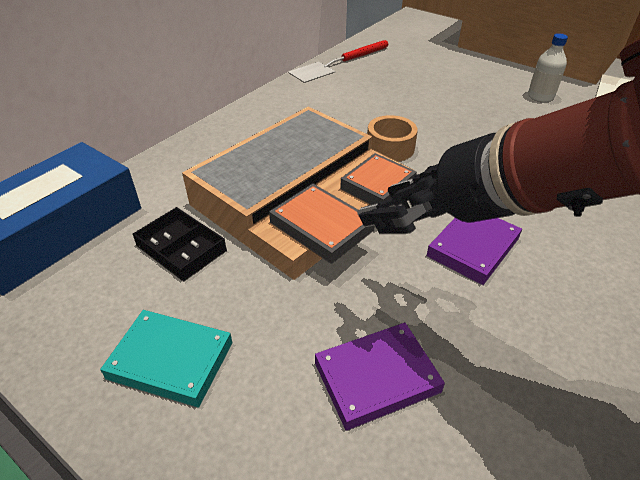

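The arm is above and behind the module's near end, with the fingertips at about (380,220). I'll let it settle and check the lag.

```bash
python3 -m pendant '[[[0,0,0,0,0,0],[0,0,0,0,0,0]]]'
python3 - <<'E'
from plan import *
rows([(-180,150,40),(-180,60,40),(-150,52,40),(-120,52,40)])
E
```

```text
time_s: 1.9
tool_pos: [0.4067, 0.1496, 0.1907]
tool_rot: [[-0.645, 0.103, 0.757], [0.064, 0.995, -0.082], [-0.762, -0.004, -0.648]]
force: [-0.4, 0.1, 0.3]
width: 0.0501
grasp_force: 0.0
[-180  150   40] [-1.6 -1.  -0.3] [ 0.004 -0.007  0.004]
[-180   60   40] [-1.6 -1.  -9.3] [ 0.004 -0.007  0.004]
[-150   52   40] [  1.4  -1.3 -10.1] [ 0.004 -0.007  0.004]
[-120   52   40] [  4.4  -1.5 -10.1] [ 0.004 -0.007  0.004]
```

```bash
python3 -m pendant '[[[-1.6,-1,-2,0.004,-0.007,0.004],[-1.6,-1,-5,0.004,-0.007,0.004],[-1.6,-1,-8,0.004,-0.007,0.004],[-1.6,-1,-10,0.004,-0.007,0.004],[-0.5,-1.1,-10.1,0.004,-0.007,0.004],[1,-1.2,-10.1,0.004,-0.007,0.004],[2,-1.3,-10.1,0.004,-0.007,0.004],[2.5,-1.3,-10.1,0.004,-0.007,0.004],[3.2,-1.4,-10.1,0.004,-0.007,0.004],[3.8,-1.5,-10.1,0.004,-0.007,0.004],[4.2,-1.5,-10.1,0.004,-0.007,0.004],[4.2,-1.5,-10.1,0.004,-0.007,0.004]]]'
python3 - <<'E'
from plan import *
p,W=pts('side');cv2.imwrite('pics/s3.png',cv2.resize(p[120:300,180:500,::-1],(800,450)))
E
```

```text
time_s: 3.4
tool_pos: [0.4417, 0.1236, 0.1352]
tool_rot: [[-0.683, 0.091, 0.725], [0.069, 0.996, -0.06], [-0.727, 0.009, -0.686]]
force: [-0.1, 0.4, 0.3]
width: 0.05
grasp_force: 0.0
```

View pics/s3.png

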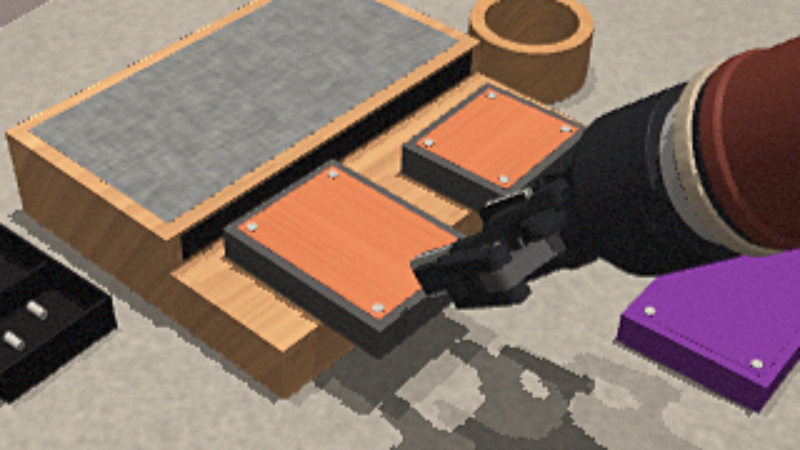

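The fingertips hover over the near end, around (430,280) in the crop. The arm did not reach the commanded height, so I'll check joint limits.

Run:
```python
from plan import *
s=r.sense();print(np.round(s['q'],3),np.round(s['qvel'],3),s['tool_pos'],s['force'])
# fit simple planar FK: wrist chain sizes by numerical comparison later
print(np.degrees(np.arcsin(-s['tool_rot'][2,2])))
```

```text
[ 0.228 -0.262  2.537 -1.243  0.237 -0.108] [ 0.002 -0.006  0.01   0.001  0.003 -0.001] [0.44135054 0.12361277 0.13492714] [-0.10457699 -0.60233571 -0.01392545]
43.36119218215223
```

```bash
cat > fk.py <<'E'
from plan import *
from scipy.optimize import least_squares
A,B,D,H0=.507,.521,.264,.164
lo=np.array([-2.98,-.91,.09,-1.24,.2,-2.68]);hi=np.array([2.98,2.08,2.57,4.39,2.65,2.68])
def fk(q,sz=None):
    a,b,d,h=sz if sz is not None else (A,B,D,H0)
    z=lambda v:R.from_euler('z',v);y=lambda v:R.from_euler('y',v)
    R2=z(q[0])*y(q[1]);R3=R2*y(q[2]);R6=R3*z(q[3])*y(q[4])*z(q[5])
    p=np.array([0,0,h])+R2.apply([0,0,a])+R3.apply([0,0,b])+R6.apply([0,0,d])
    return p,R6.as_matrix()
def ik(p,M,q0):
    def e(q):
        P,N=fk(q);return np.r_[(P-p)*10,R.from_matrix(N@M.T).as_rotvec()*2]
    best=None
    for g in (q0,[.2,-.2,2.3,-.5,.5,0],[.2,-.2,2.3,.0,.9,0],[.2,-.2,2.,-1,.9,.5]):
        s=least_squares(e,np.clip(g,lo+.01,hi-.01),bounds=(lo,hi))
        if best is None or s.cost<best.cost:best=s
    return best.x,np.sqrt(2*best.cost)
E
python3 - <<'E'
from fk import *
qs=[[1.06291589,.221256914,1.52760262,2.3e-5,1.39467273,-.126087]];
s=r.sense();qs.append(s['q'])
for q in qs: print(*[np.round(v,3) for v in fk(q)])
print(s['tool_pos'],np.round(s['tool_rot'],3))
def pa(X,Z,ph,al):   # fingers' azimuth turned by al from square, finger plane still holds the wall's direction
    ph=np.radians(ph);al=np.radians(al)
    f0=np.cos(ph)*n-np.sin(ph)*zz;f=np.cos(al)*f0+np.sin(al)*t;u=np.cross(f0,t);u=u if u[2]>0 else -u
    y=np.cross(f,-u)
    return base+n*X/1e3+zz*Z/1e3-HT*u-L*f, np.c_[-u,y,f]
for ph in (35,40,45,50,55,60):
  for al in (0,10,20):
    o=[]
    for X,Z in((-105,28),(-150,60)):
        q,c=ik(*pa(X,Z,ph,al),s['q']);o.append((round(c,3),np.round(q,2)))
    print(ph,al,o)
E
```

```text
[0.303 0.545 0.302] [[-0.373 -0.928 -0.001]
 [-0.928  0.373 -0.002]
 [ 0.002  0.    -1.   ]]
[0.45  0.044 0.135] [[-0.091 -0.683  0.725]
 [-0.996  0.069 -0.06 ]
 [-0.009 -0.727 -0.687]]
[0.44135054 0.12361277 0.13492714] [[-0.683  0.091  0.725]
 [ 0.069  0.996 -0.06 ]
 [-0.727  0.009 -0.687]]
35 0 [(np.float64(0.573), array([ 0.5 , -0.02,  2.44, -1.24,  0.42,  1.71])), (np.float64(0.431), array([ 0.61, -0.17,  2.52, -1.24,  0.53,  1.76]))]
35 10 [(np.float64(0.599), array([ 0.36, -0.08,  2.48, -1.24,  0.2 ,  1.55])), (np.float64(0.443), array([ 0.4 , -0.24,  2.57, -1.24,  0.2 ,  1.56]))]
35 20 [(np.float64(0.237), array([ 0.14,  0.04,  2.57,  2.73,  0.41, -2.63])), (np.float64(0.454), array([ 0.15, -0.16,  2.57,  2.07,  0.2 , -1.95]))]
40 0 [(np.float64(0.393), array([ 0.48, -0.02,  2.43, -1.24,  0.4 ,  1.69])), (np.float64(0.253), array([ 0.59, -0.17,  2.52, -1.24,  0.49,  1.74]))]
40 10 [(np.float64(0.428), array([ 0.36, -0.07,  2.47, -1.24,  0.2 ,  1.57])), (np.float64(0.265), array([ 0.4 , -0.24,  2.57, -1.24,  0.2 ,  1.58]))]
40 20 [(np.float64(0.093), array([ 0.13,  0.01,  2.57
[... 1177 characters left out ...]
0.28, -0.05,  2.41, -0.3 ,  0.2 ,  0.61])), (np.float64(0.0), array([ 0.32, -0.21,  2.48, -0.3 ,  0.25,  0.63]))]
55 20 [(np.float64(0.0), array([ 0.1 , -0.03,  2.45,  1.31,  0.24, -1.14])), (np.float64(0.0), array([ 0.13, -0.2 ,  2.51,  0.9 ,  0.27, -0.69]))]
60 0 [(np.float64(0.0), array([ 0.39,  0.  ,  2.33, -0.63,  0.41,  1.02])), (np.float64(0.0), array([ 0.45, -0.14,  2.37, -0.56,  0.52,  0.99]))]
60 10 [(np.float64(0.0), array([ 0.24, -0.03,  2.37, -0.01,  0.25,  0.3 ])), (np.float64(0.0), array([ 0.29, -0.19,  2.42, -0.08,  0.36,  0.41]))]
60 20 [(np.float64(0.0), array([ 0.08, -0.02,  2.4 ,  0.93,  0.32, -0.75])), (np.float64(0.0), array([ 0.11, -0.18,  2.45,  0.7 ,  0.38, -0.48]))]
```

```bash
sed -i 's/^A,B.*/S=np.array([.507,.521,.264,.164,.078])/; s/def fk(q,sz=None)/def fk(q,sz=None)/; s/    a,b,d,h=.*/    a,b,d,h,w=S if sz is None else sz/; s/p=np.array(\[0,0,h\])/p=z(q[0]).apply([0,w,h])/; s/\*z(q\[5\])$/*z(q[5]+np.pi\/2)/' fk.py
cat >> fk.py <<'E'
qa=[np.array([1.06291589,.221256914,1.52760262,2.3e-5,1.39467273,-.126087]),np.array([.228,-.262,2.537,-1.243,.237,-.108])]
pm=[np.array([.23263,.5796,.30278]),np.array([.44135,.12361,.13493])]
fit=least_squares(lambda s:np.r_[fk(qa[0],s)[0]-pm[0],fk(qa[1],s)[0]-pm[1]],S);S=fit.x
def pa(X,Z,ph,al):
    ph=np.radians(ph);al=np.radians(al)
    f0=np.cos(ph)*n-np.sin(ph)*zz;f=np.cos(al)*f0+np.sin(al)*t;u=np.sin(ph)*n+np.cos(ph)*zz
    return base+n*X/1e3+zz*Z/1e3-HT*u-L*f, np.c_[-u,np.cross(f,-u),f]
E
python3 - <<'E'
from fk import *
print(S,np.round(fit.fun,4));s=r.sense();print(np.round(fk(s['q'])[1]-s['tool_rot'],3).max())
for ph in (40,45,50,55,60):
  for al in (0,10,20):
    o=[]
    for X,Z in((-105,28),(-150,60)):
        q,c=ik(*pa(X,Z,ph,al),s['q']);o.append((round(float(c),3),np.round(q,2).tolist()))
    print(ph,al,o)
for th in (0,20,40,60,75,90):
    for ph in (55,65,80):
        e=edge(th);f=np.radians(ph);q,c=ik(*pa(e[0]+20*np.cos(f),e[1]-20*np.sin(f),ph,0),s['q']);print(th,ph,round(float(c),3),np.round(q,2))
E
```

```text
[0.47779743 0.52345508 0.26398259 0.19350283 0.0789672 ] [-0.0003  0.0001  0.0002  0.     -0.0004 -0.0002]
-0.0
40 0 [(0.387, [0.22, -0.06, 2.47, -1.24, 0.2, -0.09]), (0.249, [0.27, -0.24, 2.56, -1.24, 0.25, -0.07])]
40 10 [(0.518, [0.21, -0.08, 2.48, -1.24, 0.2, -0.11]), (0.365, [0.24, -0.24, 2.57, -1.24, 0.2, -0.1])]
40 20 [(0.526, [-0.03, -0.12, 2.51, 1.14, 0.2, -2.68]), (0.426, [-0.07, -0.26, 2.57, 1.11, 0.29, -2.68])]
45 0 [(0.207, [0.21, -0.05, 2.46, -1.24, 0.2, -0.09]), (0.073, [0.28, -0.21, 2.55, -1.24, 0.27, -0.06])]
45 10 [(0.406, [0.21, -0.07, 2.47, -1.24, 0.2, -0.11]), (0.223, [0.02, -0.28, 2.57, 0.72, 0.2, -2.21])]
45 20 [(0.374, [-0.06, -0.11, 2.5, 1.14, 0.25, -2.68]), (0.261, [-0.11, -0.26, 2.57, 1.1, 0.35, -2.68])]
50 0 [(0.028, [0.22, -0.04, 2.45, -1.24, 0.21, -0.09]), (0.0, [0.27, -0.21, 2.51, -0.95, 0.29, -0.35])]
50 10 [(0.155, [-0.02, -0.09, 2.49, 1.17, 0.2, -2.68]), (0.063, [0.04, -0.28, 2.56, 0.54, 0.2, -1.99])]
50 20 [(0.224, [-0.1, -0.09, 2.48, 1.13, 0.32, -2.68]), (0.095, [-0.14, -0.27, 2.57, 1.1, 0.41, -2.68])]
55 0 [(0.0, [0.2, -0.03, 2.4, -0.76, 0.25, -0.
[... 723 characters left out ...]
.12  2.38 -0.55  0.33 -0.8 ]
20 65 0.0 [ 0.17 -0.08  2.28 -0.22  0.53 -1.14]
20 80 0.0 [ 0.12  0.04  2.1  -0.05  0.83 -1.32]
40 55 0.0 [ 0.19 -0.15  2.33 -0.42  0.41 -0.94]
40 65 0.0 [ 0.16 -0.1   2.21 -0.19  0.61 -1.18]
40 80 0.0 [ 0.12  0.02  2.04 -0.05  0.91 -1.33]
60 55 0.0 [ 0.17 -0.14  2.25 -0.35  0.46 -1.03]
60 65 0.0 [ 0.14 -0.08  2.14 -0.16  0.66 -1.22]
60 80 0.0 [ 0.1   0.05  1.95 -0.04  0.97 -1.35]
75 55 0.0 [ 0.15 -0.1   2.19 -0.32  0.47 -1.08]
75 65 0.0 [ 0.13 -0.04  2.07 -0.15  0.69 -1.25]
75 80 0.0 [ 0.09  0.09  1.89 -0.04  1.   -1.36]
90 55 0.0 [ 0.14 -0.04  2.13 -0.3   0.47 -1.11]
90 65 0.0 [ 0.11  0.02  2.01 -0.14  0.69 -1.27]
90 80 0.0 [ 0.08  0.14  1.82 -0.04  1.01 -1.37]
```

Run:
```python
from plan import *
rows([(-165,100,58),(-165,52,58),(-140,52,58),(-119,52,58)])
```

```text
[-165  100   58] [-2.1  1.4  1.9] [ 0.016  0.255 -0.008]
[-165   52   58] [-2.1  1.4 -2.9] [ 0.016  0.255 -0.008]
[-140   52   58] [ 0.3  1.1 -2.9] [ 0.016  0.255 -0.008]
[-119   52   58] [ 2.4  0.9 -2.9] [ 0.016  0.255 -0.008]
```

```bash
python3 -m pendant '[[[-1,0.7,1,0.008,0.12,-0.004],[-2.1,1.4,1.9,0.016,0.255,-0.008],[-2.1,1.4,1.9,0.016,0.255,-0.008],[-2.1,1.4,1.9,0.016,0.255,-0.008],[-2.1,1.4,1.9,0.016,0.255,-0.008]]]'
python3 - <<'E'
from plan import *
rows([(-165,52,58),(-140,52,58),(-119,52,58)])
E
```

```text
time_s: 4.08
tool_pos: [0.4204, 0.1377, 0.1544]
tool_rot: [[-0.843, 0.1, 0.528], [0.085, 0.995, -0.053], [-0.531, 0.001, -0.847]]
force: [-0.2, -0.1, 0.6]
width: 0.0495
grasp_force: 0.0
[-165   52   58] [-0.  -0.1 -4.8] [-0.     0.001  0.001]
[-140   52   58] [ 2.4 -0.3 -4.8] [-0.     0.001  0.001]
[-119   52   58] [ 4.5 -0.5 -4.8] [-0.     0.001  0.001]
```

Good, commanded and measured poses agree. Next, down and push to the wall.

```bash
python3 -m pendant '[[[0,0,-2.5,0,0,0],[0,-0.1,-4.8,0,0,0],[1.2,-0.2,-4.8,0,0,0],[2.4,-0.3,-4.8,0,0,0],[2.9,-0.3,-4.8,0,0,0],[3.4,-0.4,-4.8,0,0,0],[3.9,-0.5,-4.8,0,0,0],[4.3,-0.5,-4.8,0,0,0],[4.5,-0.5,-4.8,0,0,0],[4.5,-0.5,-4.8,0,0,0]]]'
python3 - <<'E'
from plan import *
p,W=pts('side');cv2.imwrite('pics/s4.png',cv2.resize(p[120:300,180:500,::-1],(800,450)))
E
```

```text
time_s: 5.32
tool_pos: [0.4654, 0.1325, 0.106]
tool_rot: [[-0.844, 0.1, 0.528], [0.085, 0.995, -0.053], [-0.53, 0.0, -0.848]]
force: [-0.8, -0.4, 1.1]
width: 0.0497
grasp_force: 0.5
```

View pics/s4.png

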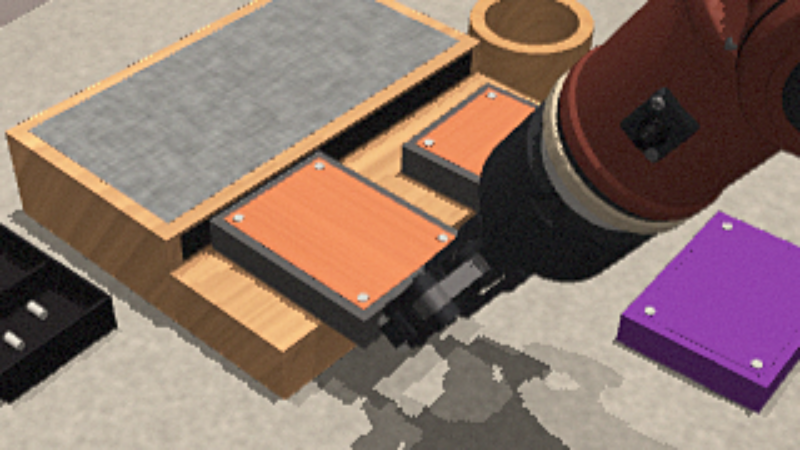

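The module has moved almost to the wall: its far edge is at (215,230) in the crop, with a few mm left. I'll push a little more until the force rises.

```bash
python3 -m pendant '[[[0.2,0,0,0,0,0],[0.3,0,0,0,0,0],[0.4,0,0,0,0,0],[0.4,0,0,0,0,0]]]'; python3 -m pendant '[[[0.2,0,0,0,0,0],[0.3,0,0,0,0,0],[0.3,0,0,0,0,0]]]'
python3 - <<'E'
from plan import *
print(r.sense()['force'])
p,W=pts('top');np.savez('top2.npz',p=p,W=W)
hsv=cv2.cvtColor(p,cv2.COLOR_RGB2HSV);m=(hsv[...,0]<13)&(hsv[...,1]>140)
k=np.zeros(m.shape,bool);k[180:290,270:350]=1
w=W[m&k];w=w[abs(w[:,2]-.062)<.006];v=w-base;print(len(w),'far copper edge X',np.percentile(v@n,[1,99]),'Y',np.percentile(v@t,[1,99]))
E
```

```text
time_s: 5.88
tool_pos: [0.4674, 0.1324, 0.1049]
tool_rot: [[-0.846, 0.1, 0.524], [0.085, 0.995, -0.054], [-0.527, -0.001, -0.85]]
force: [-17.9, 1.0, 13.4]
width: 0.0498
grasp_force: 9.1
time_s: 6.25
tool_pos: [0.4679, 0.1324, 0.1035]
tool_rot: [[-0.848, 0.101, 0.52], [0.084, 0.995, -0.055], [-0.523, -0.002, -0.852]]
force: [-34.7, 4.0, 24.5]
width: 0.0499
grasp_force: 17.5
[-34.72658506   3.97852131  24.51157131]
810 far copper edge X [-0.11073471 -0.00605339] Y [-0.03882833  0.03814288]
```

```bash
sed -i 's/^L=.071/L=.068/' plan.py; python3 -m pendant '[[[-2,0.2,0,0,0,0],[-4,0.4,0,0,0,0],[-4,0.4,-1.5,0,0,0],[-4,0.4,-1.5,0,0,0],[-4,0.4,-1.5,0,0,0]]]'
python3 - <<'E'
from plan import *
rows([(-155,24,58),(-125,24,58),(-110,24,58)])
rr=[]
p58=58
def at(th,ph,s=20):
    e=edge(th);f=np.radians(ph);return (e[0]+s*np.cos(f),e[1]-s*np.sin(f),ph)
print('lift from there')
P0,R0=pose(-110,24,58)
rows([at(th,max(58,th)) for th in (0,5,10,15,20,25,30,35,40,45,50,55,60,65,70,75,80,85,90)],P0,R0)
E
```

```text
time_s: 6.92
tool_pos: [0.4328, 0.1366, 0.0915]
tool_rot: [[-0.843, 0.1, 0.528], [0.085, 0.995, -0.052], [-0.531, 0.001, -0.848]]
force: [0.6, -0.9, -0.9]
width: 0.0502
grasp_force: 0.0
[-155   24   58] [-0.1 -0.1 -1.6] [-0.001  0.001  0.001]
[-125   24   58] [ 2.9 -0.4 -1.6] [-0.001  0.001  0.001]
[-110   24   58] [ 4.3 -0.5 -1.6] [-0.001  0.001  0.001]
lift from there
[-109.   23.   58.] [ 0.1 -0.  -0.1] [0. 0. 0.]
[-111.   33.   58.] [-0.1  0.   0.9] [0. 0. 0.]
[-111.   44.   58.] [-0.1  0.   2. ] [0. 0. 0.]
[-111.   54.   58.] [-0.1  0.   3. ] [0. 0. 0.]
[-110.   64.   58.] [ 0. -0.  4.] [0. 0. 0.]
[-107.   74.   58.] [ 0.3 -0.   5. ] [0. 0. 0.]
[-104.   83.   58.] [ 0.6 -0.1  5.9] [0. 0. 0.]
[-100.   92.   58.] [ 1.  -0.1  6.8] [0. 0. 0.]
[-95. 100.  58.] [ 1.4 -0.1  7.6] [0. 0. 0.]
[-90. 108.  58.] [ 2.  -0.2  8.4] [0. 0. 0.]
[-83. 115.  58.] [ 2.6 -0.3  9.1] [0. 0. 0.]
[-76. 121.  58.] [ 3.4 -0.3  9.7] [0. 0. 0.]
[-69. 127.  60.] [ 4.3 -0.4 10.4] [ 0.003  0.035 -0.   ]
[-62. 131.  65.] [ 5.4 -0.5 11.2] [0.012 0.122 0.   ]
[-55. 134.  70.] [ 6.7 -0.7 11.8] [ 0.021  0.208 -0.   ]
[-47. 137.  75.] [ 8.  -0.8 12.4] [0.029 0.295 0.   ]
[-39. 138.  80.] [ 9.3 -0.9 12.8] [0.038 0.382 0.   ]
[-31. 140.  85.] [10.7 -1.1 13.1] [ 0.047  0.469 -0.   ]
[-22. 140.  90.] [12.2 -1.2 13.2] [0.055 0.556 0.   ]
```

```bash
python3 -m pendant '[[[0,-0.1,-1.6,0,0,0],[1.5,-0.2,-1.6,0,0,0],[2.9,-0.4,-1.6,0,0,0],[3.8,-0.5,-1.6,0,0,0],[4.3,-0.5,-1.6,0,0,0],[4.3,-0.5,-1.6,0,0,0]]]' && python3 -m pendant '[[[0,0,0.4,0,0,0],[-0.1,0,0.9,0,0,0],[-0.1,0,1.4,0,0,0],[-0.1,0,2,0,0,0],[-0.1,0,2.5,0,0,0],[-0.1,0,3,0,0,0]]]'
python3 - <<'E'
from plan import *
p,W=pts('side');cv2.imwrite('pics/s5.png',cv2.resize(p[120:300,180:500,::-1],(800,450)))
E
```

```text
time_s: 7.68
tool_pos: [0.4754, 0.1314, 0.075]
tool_rot: [[-0.844, 0.1, 0.527], [0.085, 0.995, -0.053], [-0.53, 0.0, -0.848]]
force: [0.0, -0.1, 0.4]
width: 0.0499
grasp_force: 0.0
time_s: 8.43
tool_pos: [0.4728, 0.1314, 0.1043]
tool_rot: [[-0.845, 0.1, 0.525], [0.085, 0.995, -0.053], [-0.528, -0.0, -0.849]]
force: [-6.1, 1.8, -2.0]
width: 0.0502
grasp_force: 2.9
```

View pics/s5.png

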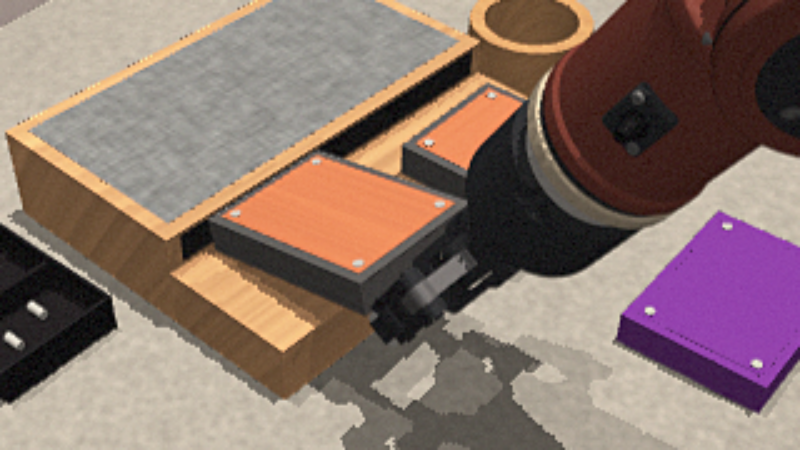

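The near end has lifted about 10° and rests on both fingertips. I'll carry on along the arc.

```bash
python3 -m pendant '[[[0.3,0,0.5,0,0,0],[0.4,0,1,0,0,0],[0.5,0,1.5,0,0,0],[0.6,0,2,0,0,0],[0.8,-0.1,2.5,0,0,0],[1,-0.1,2.9,0,0,0],[1.2,-0.1,3.4,0,0,0],[1.4,-0.1,3.8,0,0,0],[1.6,-0.1,4.2,0,0,0],[1.8,-0.1,4.6,0,0,0]]]'
python3 - <<'E'
from plan import *
p,W=pts('side');cv2.imwrite('pics/s6.png',cv2.resize(p[120:300,180:500,::-1],(800,450)))
rows([(0,0,58)])
E
```

```text
time_s: 9.72
tool_pos: [0.4928, 0.1305, 0.1517]
tool_rot: [[-0.843, 0.1, 0.528], [0.085, 0.995, -0.053], [-0.531, 0.001, -0.847]]
force: [-0.4, -1.0, -0.7]
width: 0.0502
grasp_force: 0.6
[ 0  0 58] [  9.2  -1.  -10.1] [-0.001  0.003  0.001]
```

View pics/s6.png

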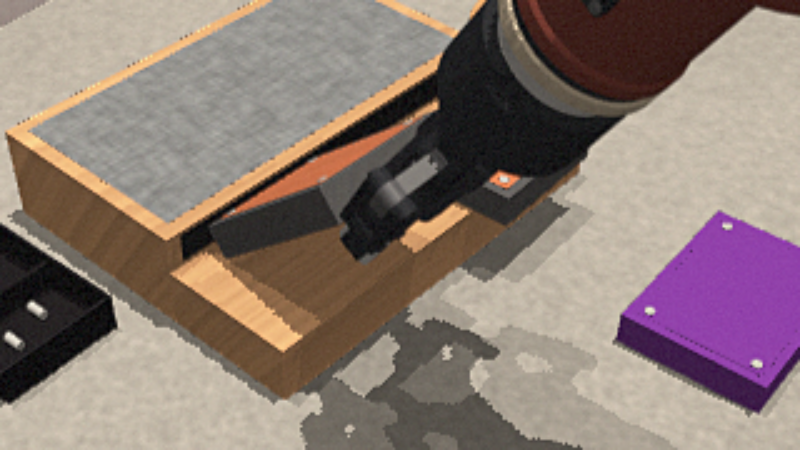

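The module is tilted about 40°, still sitting squarely on both fingers. Continuing to about 80°, turning the tool with it.

```bash
python3 -m pendant '[[[0.5,-0.1,0.8,0,0,0],[0.8,-0.1,1.2,0,0,0],[1.1,-0.2,1.5,0,0,0],[1.5,-0.2,1.8,0,0,0],[1.9,-0.2,2.1,0,0,0],[2.8,-0.3,2.8,0.003,0.035,0],[3.3,-0.4,3.2,0.007,0.08,0],[3.9,-0.4,3.6,0.012,0.122,0],[4.5,-0.5,3.9,0.016,0.165,0],[5.2,-0.6,4.2,0.021,0.208,0],[5.8,-0.6,4.5,0.025,0.25,0],[6.5,-0.7,4.8,0.029,0.295,0]]]'
python3 - <<'E'
from plan import *
p,W=pts('side');cv2.imwrite('pics/s7.png',cv2.resize(p[60:300,160:480,::-1],(800,600)))
rows([(-47,137,75),(-39,138,80),(-22,140,90),(-12,140,90),(8,138,90),(30,132,90),(45,130,90)])
E
```

```text
time_s: 11.28
tool_pos: [0.5578, 0.1235, 0.1992]
tool_rot: [[-0.961, 0.1, 0.257], [0.096, 0.995, -0.026], [-0.258, -0.0, -0.966]]
force: [-0.1, 0.2, 0.0]
width: 0.0503
grasp_force: 0.2
[-47 137  75] [-0.3  0.  -0.1] [-0.     0.001  0.001]
[-39 138  80] [ 1.  -0.1  0.3] [0.009 0.088 0.001]
[-22 140  90] [ 3.9 -0.4  0.8] [0.026 0.261 0.001]
[-12 140  90] [ 4.9 -0.5  0.8] [0.026 0.261 0.001]
[  8 138  90] [ 6.8 -0.7  0.6] [0.026 0.261 0.001]
[ 30 132  90] [ 9.  -0.9 -0. ] [0.026 0.261 0.001]
[ 45 130  90] [10.5 -1.1 -0.2] [0.026 0.261 0.001]
```

View pics/s7.png

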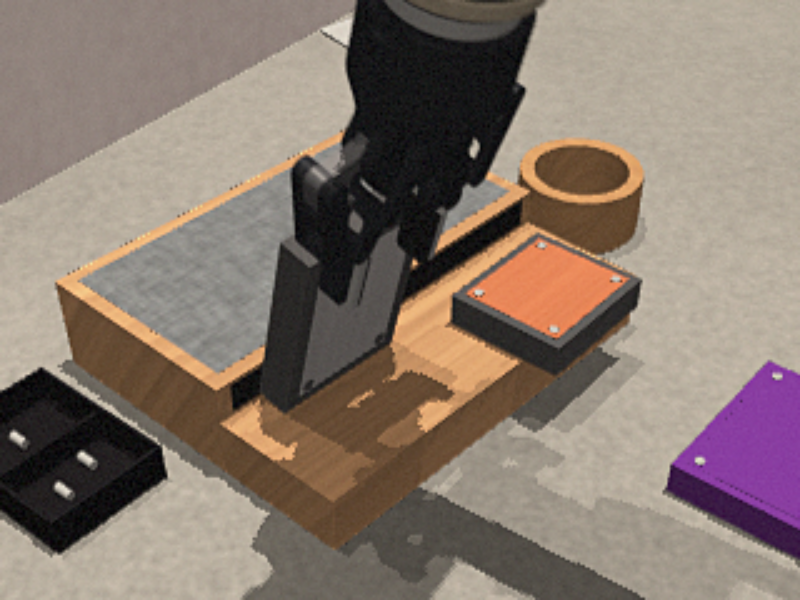

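It stands nearly upright and square against the wall, with the short module untouched at (545,300). Now I'll push it over slowly.

```bash
python3 -m pendant '[[[1,-0.1,0.3,0.009,0.088,0],[2,-0.2,0.5,0.015,0.15,0],[3,-0.3,0.7,0.02,0.21,0],[3.9,-0.4,0.8,0.026,0.261,0],[4.4,-0.4,0.8,0.026,0.261,0],[4.9,-0.5,0.8,0.026,0.261,0],[5.4,-0.5,0.7,0.026,0.261,0],[5.9,-0.6,0.7,0.026,0.261,0],[6.4,-0.6,0.6,0.026,0.261,0],[6.9,-0.7,0.6,0.026,0.261,0],[7.4,-0.7,0.5,0.026,0.261,0],[7.9,-0.8,0.5,0.026,0.261,0]]]'
python3 - <<'E'
from plan import *
p,W=pts('side');cv2.imwrite('pics/s8.png',cv2.resize(p[60:300,160:480,::-1],(800,600)))
E
```

```text
time_s: 12.82
tool_pos: [0.6366, 0.1155, 0.2039]
tool_rot: [[-0.995, 0.1, 0.0], [0.1, 0.995, -0.001], [-0.0, -0.001, -1.0]]
force: [0.0, -0.8, -0.3]
width: 0.05
grasp_force: 0.0
```

View pics/s8.png

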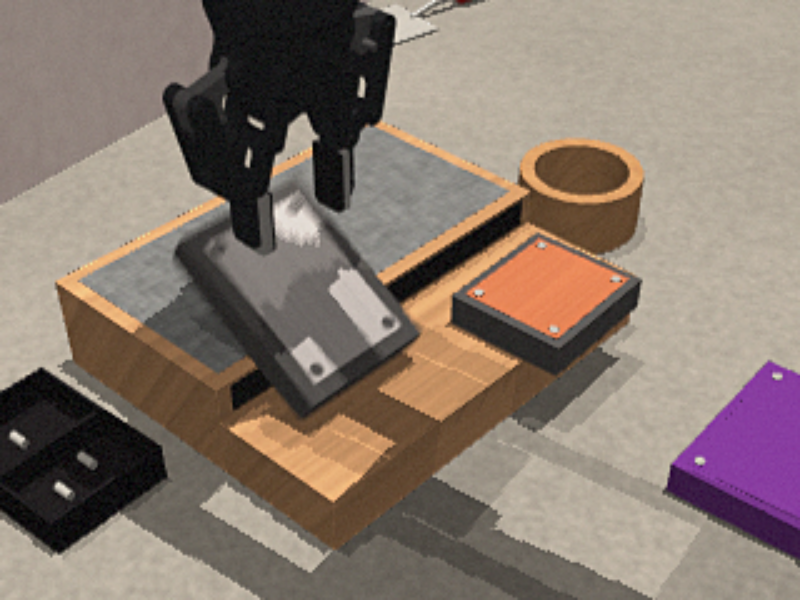

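The module is caught mid-fall in this picture, tipping over square onto the upper tread. I'll raise the arm and measure.

```bash
python3 -m pendant '[[[0,0,2,0,0,0],[-3,0,4,0,0,0],[-7,0,7,0,0,0],[-12,0,9,0,0,0],[-16,2,10,0,0,0],[-20,5,10,0,0,0],[-20,9,10,0,0,0],[-20,13,10,0,0,0],[-20,13,10,0,0,0]]]'
python3 - <<'E'
from plan import *
p,W=pts('side');cv2.imwrite('pics/s9.png',p[:,:,::-1])
p,W=pts('top')
H=W[...,2];v=W-base;X=v@n;Y=v@t
m=(H>.075)&(H<.1)&(X>-.08)&(X<.2)&(abs(Y)<.1)
w=np.c_[X[m],Y[m]]*1000;rc=cv2.minAreaRect(w.astype(np.float32));print(m.sum(),rc,np.percentile(H[m],[2,50,98]))
E
```

```text
time_s: 14.0
tool_pos: [0.436, 0.2476, 0.3058]
tool_rot: [[-0.995, 0.096, 0.002], [0.096, 0.995, 0.001], [-0.002, 0.001, -1.0]]
force: [0.2, -1.0, 0.1]
width: 0.0498
grasp_force: 0.0
3959 ((13.916011810302734, 0.20624923706054688), (121.21724700927734, 90.10957336425781), 0.10161945223808289) [0.08254075 0.086685   0.09047581]
```

View pics/s9.png

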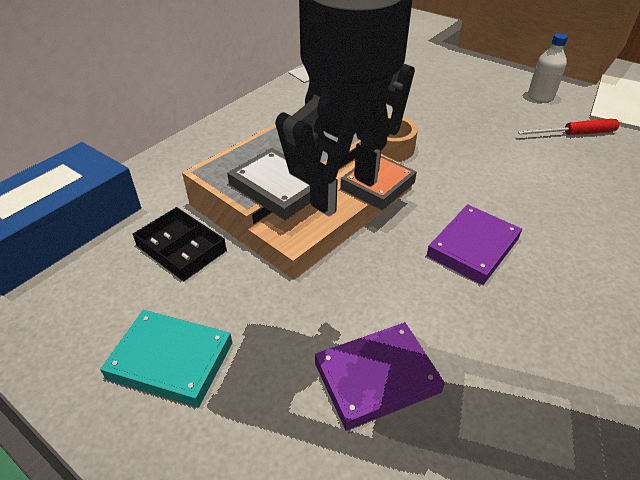

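It lies flat, aluminium side up, at (270,180) on the upper tread. The centre is 14 mm past the wall, it is square within 0.1°, and its top is at 87 mm as it should be. The arm is clear, so I'm handing in.

```bash
python3 -c "
from bench import r
print(r.hand_in())"
```

```text
the job is handed in; nothing more can be done
None
```

The job is handed in (no verdict was returned): my last measurement, at about 14 s, had the longer module flat on the upper tread, copper side down and square to the wall, its centre 14 mm past the wall; I saw no contact with the shorter module but didn't re-measure it.

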